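# Unlock the hob by tracing its touch arc

## Robot

A 6-joint arm with a two-finger parallel gripper is mounted at the origin on the work surface. World frame = base frame: x ahead of the robot, y to its left, z up, the work surface at z = 0. Lengths are in m, angles in rad, forces in N, time in s.
With the tool pointing down it reaches from about 0.425 to 1.125 m from the base axis. Payload 14.9 kg.
Tool frame: the origin (TCP) lies between the finger pads, 19 mm behind the fingertips; this is the grasp point; z points along the fingers, y is the line along which they close (so a half turn about z gives the same grasp; the last joint's range is limited). The gripper opens to 91 mm and grips with 3 to 60 N. Pads are 32 mm wide; open, the fingers measure 118 mm over their backs; the gripper's body (76 mm by 178 mm) begins 60 mm behind the grasp point.
Start: joints at [-1.366, 0.379, 1.734, -0, 1.028, -0.033], TCP at [0.165, -0.68, 0.233] pointing down, gripper open.
Joint ranges: [-2.77, 2.77], [-0.74, 2.19], [0, 2.66], [-1.06, 4.2], [0.31, 2.87], [-3.08, 3.08]. Speed limits (rad/s): [1.89, 1.89, 2.39, 3.14, 3.14, 3.14].

## Interface

Orientations are given as a unit quaternion [x, y, z, w].
In Python, from workcell import r gives the robot as it stands. The module is installed in compiled form; this text tells all that it offers.
- The arm moves only by the tool apply_moves, never from a script. Its argument "increments" is a list of rows, each an object of numbers: "dx", "dy", "dz": the shift along the tool's x, y, z in cm; "twist": the turn about the tool's z in degrees. A call has 1 to 12 rows; each row is the pose to reach, as a shift and turn from the pose commanded when the call began, along the tool's axes at that moment; what a row does not reach only later rows make up. A row lasts 1/10 s, in which the tool goes at most 50 mm and 8.59 degrees, less where a joint would pass 70% of its speed; a pose out of reach is approached as far as the arm can. A call with a gripper value outside its range is refused whole. "fingers" is the opening, from 0 (shut) to 1 (fully open), set as the call begins (left out, the last holds). The fingers move at their own pace and stop on an object; "force" is the grip in N (left out, the last holds). Time passes only in rows, so rows that repeat a pose let the fingers close. It gives the time, the measured TCP pose, the force, the opening and the grip force at its end, in the units of the state.
- r.read_state(): the state, without advancing time (a new reading comes with each control period).
- r.read_camera(name): name is "scene" or "top" or "wrist"; returns a dict with "color" (420x560x3 uint8, red, green, blue), "range_z" (420x560 float32, m along the optical axis (not along the pixel's ray), 0 where there is no reading), "mtx" (3x3 intrinsics, pixels), "rvec" (rotation vector, rad) and "tvec" (3), from world to camera coordinates, as OpenCV has them. Camera axes: x right, y down, z forward; pixel columns grow to the right and rows downward; lengths in m; the calibration is good to about 2 mm. A picture is of the moment at which its call begins.
- r.hand_in(): hands the job in; it is judged then, once.
The state is a dict: "t": time; "qpos": joint angles; "dq": joint speeds; "joint_efforts": joint torques, N m; "ee_pos": TCP position; "orientation": TCP orientation; "ft_force": force on the tool from outside, world axes, zero at the start; "moment": the same for the moment, N m; "finger_gap": opening from 0.0 (shut) to 1.0 (fully open); "grip_force": force on a finger pad.
Only numpy, scipy, OpenCV 4.12 (cv2) and the standard library are available. Lean on these libraries where they do the work, as an engineer would, in place of code of your own. Each camera call takes 0.05 s, during which the arm holds its last target. There are 200 camera calls.

## Task

Unlock the hob: put the closed fingertips lightly on its touch arc at the end dot beside the green lamp, then run them along the arc over every dot to the end dot beside the red lamp, without lifting off on the way and without pressing hard. Finish while still resting lightly on that last dot, so that the arc stays slightly pressed. Leave the pan and everything else where it stands.

Things in the scene. Friction and masses are not known exactly. Their poses are not given: they have to be found in the camera images.
- hob: portable induction hob, white case with black glass top, 360 mm deep (x) by 320 mm wide (y), glass at 60 mm above the counter; does not move. Origin: centre of its underside; x points from its front (the robot's side) to its back, y to its left, z up. The robot stands at its front
- arc (a joint): press depth of the hob's touch arc, m: 0 untouched, 0.008 fully down. The whole arc sinks level on a light spring: it starts to give at 1 to 1.5 N, takes about 5.5 N fully down, is rigid beyond, and springs back when let go. It counts as touched from 1 mm down; more than 15 N on it or on the hob is too hard
- arc_centre (a point): the point about which the touch arc is bent, at hob x = +60 mm, y = 0, at the height of the glass. The arc is a bare aluminium strip 32 mm wide along a circle of radius 165 mm about this point, reaching 52 degrees to each side of the hob's -x direction; its flat level top is 12 mm above the glass, 72 mm above the counter
- dot1 (a point): left (+y) end dot of the five black dots, 14 mm across, on the centre line of the touch arc, 22 degrees (63 mm) apart; the point is its centre on the arc's top, and sinks with the arc. The numbering is always left to right, whichever end the green lamp is at
- dot2 (a point): second dot from the left of the five black dots, 14 mm across, on the centre line of the touch arc, 22 degrees (63 mm) apart; the point is its centre on the arc's top, and sinks with the arc. The numbering is always left to right, whichever end the green lamp is at
- dot3 (a point): middle dot of the five black dots, 14 mm across, on the centre line of the touch arc, 22 degrees (63 mm) apart; the point is its centre on the arc's top, and sinks with the arc. The numbering is always left to right, whichever end the green lamp is at
- dot4 (a point): second dot from the right of the five black dots, 14 mm across, on the centre line of the touch arc, 22 degrees (63 mm) apart; the point is its centre on the arc's top, and sinks with the arc. The numbering is always left to right, whichever end the green lamp is at
- dot5 (a point): right (-y) end dot of the five black dots, 14 mm across, on the centre line of the touch arc, 22 degrees (63 mm) apart; the point is its centre on the arc's top, and sinks with the arc. The numbering is always left to right, whichever end the green lamp is at
- green_lamp: green lamp, 22 mm across, 4 mm high, on the glass 51 mm beyond one end dot of the touch arc, in line with it: it marks the end to start from (dot1's or dot5's, it varies). Origin: centre of its underside. Fixed
- red_lamp: red lamp of the same size, likewise beyond the other end dot: it marks the end to finish at. Fixed
- saucepan: stainless pan with two small black loop handles (reaching about 40 mm out), 150 mm across, 70 mm high, standing on the cooking zone of the hob (zone centre at hob x = +60 mm, y = 0); loose, origin at the centre of its underside; to be left where it is
- salt_dish: small blue ceramic dish, 52 mm across, 30 mm high, standing on the hob's glass in its front right corner; loose, origin at the centre of its underside; to be left where it is
- spice_jar: amber glass spice jar with red cap, 48 mm across, 85 mm high, on the counter left of the hob; loose, origin at the centre of its underside; to be left where it is
- pepper_mill: dark wooden pepper mill, 54 mm across, 147 mm high, on the counter right of the hob; loose, origin at the centre of its underside; to be left where it is
- mug: white mug, 80 mm across, 90 mm high, at the right of the counter; loose, origin at the centre of its underside; to be left where it is
- oil_bottle: green glass oil bottle with black cap, 66 mm across, 210 mm high, at the left of the counter; loose, origin at the centre of its underside; to be left where it is
- bowl: terracotta bowl, 100 mm across, 50 mm high, at the left of the counter; loose, origin at the centre of its underside; to be left where it is

How it is judged:
By the outcome, as a careful person would: the job done as asked, in the order asked, and still so for the second after the job is handed in, while the arm keeps its last pose, push and grip.
It also fails if it takes over 42 s, if anything falls off the work surface, if the arm or the gripper's body presses on something with over 40 N, if the wrist force passes 120 N, or if a joint passes its speed limit or range.

## Working session

There is one attempt and no reset: what is moved stays moved. The work goes in short steps, Python scripts to look and compute and a tool call to move; the robot and the scene stay as the last step left them, time stands still between calls to the robot, and variables do not carry over. Pictures are saved under pics/ and viewed, at most 10 in all, crops included, and the job is handed in when it is done.

Besides the shell and the picture viewer there is one more tool, called as name(argument=value, ...), one argument or row to a line, values as JSON. apply_moves: Moves the arm, as the interface text tells. Its arguments: {"type":"object","properties":{"increments":{"type":"array"},"fingers":{"type":"number"},"force":{"type":"number"}},"required":["increments"]}

```bash
mkdir -p pics; cat > h.py <<'E'
import numpy as np, cv2
from workcell import r
def cam(n,save=None):
    c=r.read_camera(n)
    if save: cv2.imwrite('pics/'+save,c['color'][:,:,::-1])
    return c
def onplane(c,u,v,z):
    R=cv2.Rodrigues(np.array(c['rvec'],float))[0];t=np.array(c['tvec'],float).ravel()
    o=-R.T@t;d=R.T@np.linalg.inv(c['mtx'])@np.array([u,v,1.]);return o+d*(z-o[2])/d[2]
E
python3 - <<'E'
from h import *
c=cam('top','top.png');s=r.read_state();print(s)
R=cv2.Rodrigues(np.array(c['rvec']))[0];print(-R.T@np.ravel(c['tvec']),c['mtx'])
hsv=cv2.cvtColor(c['color'],cv2.COLOR_RGB2HSV)
for n,lo,hi in [('g',(45,120,80),(80,255,255)),('r',(0,150,80),(8,255,255)),('r2',(172,150,80),(180,255,255))]:
    m=cv2.inRange(hsv,lo,hi);k,_,st,ce=cv2.connectedComponentsWithStats(m)
    for i in range(1,k):
        if st[i,4]>8: print(n,st[i],ce[i],onplane(c,*ce[i],.064))
E
```

```text
{'t': 0.05, 'qpos': array([-1.36630234e+00,  3.79386397e-01,  1.73477031e+00,  1.17337364e-05,
        1.02853453e+00, -3.33031741e-02]), 'dq': array([ 0.00066667,  0.00030532,  0.00023881, -0.00168661,  0.00070248,
        0.00047725]), 'joint_efforts': array([ 4.10374978e-04, -7.65732551e+01, -4.35757256e+01,  6.52836962e-02,
        3.98058537e-02, -2.00100664e-05]), 'ee_pos': array([ 0.16481164, -0.67993264,  0.23210894]), 'orientation': array([ 9.92940097e-01,  1.18615608e-01, -4.19543519e-05, -5.47711004e-04]), 'ft_force': array([ 0.43865135,  0.01410297, -1.07461096]), 'moment': array([-0.045725  , -0.00416886,  0.01306583]), 'grip_force': 0.0, 'finger_gap': 1.0034178993950604}
[ 0.50541484 -0.01842541  1.02058675] [[389.06804448   0.         285.96833251]
 [  0.         389.06804448 210.46375385]
 [  0.           0.           1.        ]]
g [365 220   8   8  44] [368.77272727 223.63636364] [ 0.54660093 -0.19677881  0.064     ]
r [248 209   7   7  36] [250.83333333 211.80555556] [0.57079838 0.0932513  0.064     ]
r [209 229  19  17 255] [218.08235294 236.94901961] [0.50735359 0.17260033 0.064     ]
```

View pics/top.png

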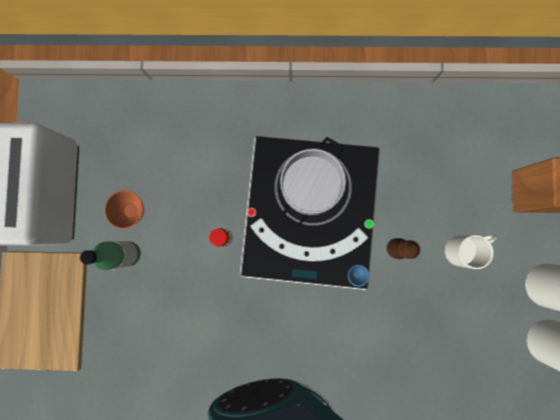

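The top view shows the green lamp at the right (369,224) and the red at the left (251,212), so I go from dot5 to dot1. The salt dish is at (359,275) and the mill at about (402,249).

```bash
python3 - <<'E'
from h import *
c=cam('top');P=lambda u,v,z:onplane(c,u,v,z)[:2]
g=np.array([.5466,-.1968]);rd=np.array([.5708,.0933])
y=(rd-g)/np.linalg.norm(rd-g);x=np.array([y[1],-y[0]]);a=.051/.165+np.radians(44)
C=(g+rd)/2+.165*np.cos(a)*x;print('C',C,'lampdist',np.linalg.norm(rd-g),2*.165*np.sin(a),'yaw',np.degrees(np.arctan2(x[1],x[0])))
D=[C+.165*(-np.cos(t)*x+np.sin(t)*y) for t in np.radians([44,22,0,-22,-44])]
gray=cv2.cvtColor(c['color'],cv2.COLOR_RGB2GRAY)
R=np.array(c['rvec'],float);t=np.array(c['tvec'],float)
for i,d in enumerate(D):
    p=cv2.projectPoints(np.array([[*d,.072]]),R,t,c['mtx'],None)[0].ravel()
    u0,v0=np.round(p).astype(int);w=255-gray[v0-5:v0+6,u0-5:u0+6].astype(float)
    w=np.where(w>110,w,0);vv,uu=np.mgrid[-5:6,-5:6];w[uu**2+vv**2>20]=0
    q=(u0+(w*uu).sum()/w.sum(),v0+(w*vv).sum()/w.sum());print(i+1,d.round(4),p.round(1),np.round(q,1),P(*q,.072).round(4))
hsv=cv2.cvtColor(c['color'],cv2.COLOR_RGB2HSV)
for n,lo,hi,z in [('dish',(100,90,60),(125,255,255),.09),('mill',(5,100,20),(15,255,120),.147)]:
    k,_,st,ce=cv2.connectedComponentsWithStats(cv2.inRange(hsv,lo,hi))
    for i in range(1,k):
        if st[i,4]>60 and st[i,4]<2000: print(n,st[i],P(*ce[i],z).round(3))
print('mill top/base',P(392+5,248,.0),P(411,250,.147))
E
```

```text
C [ 0.63662952 -0.05825084] lampdist 0.2911076261453829 0.2905837483724434 yaw -4.768545192127433
1 [0.5279 0.0658] [261.2 229.3] [261.  229.7] [0.527  0.0662]
2 [0.4893 0.0161] [281.3 245.5] [281.3 246. ] [0.4883 0.016 ]
3 [ 0.4722 -0.0445] [306.1 253.1] [306.2 253.3] [ 0.4717 -0.0445]
4 [ 0.479  -0.1071] [332.1 250.8] [332.2 251. ] [ 0.4785 -0.1074]
5 [ 0.5088 -0.1626] [355.2 238.9] [355.2 239. ] [ 0.5085 -0.1627]
dish [347 264  22  23 409] [ 0.423 -0.167]
mill [528 190  25   7  99] [ 0.617 -0.561]
mill [106 193  29  35 597] [0.56  0.388]
mill [519 207  41   6 133] [ 0.581 -0.569]
mill [388 239  31  19 490] [ 0.489 -0.256]
mill top/base [ 0.4873975  -0.28174707] [ 0.48615941 -0.27464623]
```

apply_moves(
  increments=[
    {"dx":3.8,"dy":-3.5,"dz":0,"twist":-6.4},
    {"dx":7.6,"dy":-7.0,"twist":-12.7},
    {"dx":11.4,"dy":-10.5,"twist":-19.1},
    {"dx":15.2,"dy":-14.0,"twist":-25.5},
    {"dx":19.0,"dy":-17.5,"twist":-31.8},
    {"dx":22.8,"dy":-21.0,"twist":-38.2},
    {"dx":26.6,"dy":-24.6,"twist":-44.6},
    {"dx":30.4,"dy":-28.1,"twist":-50.9},
    {"dx":34.2,"dy":-31.6,"twist":-57.3},
    {"dx":38.0,"dy":-35.1,"twist":-63.7},
    {"dx":41.8,"dy":-38.6,"twist":-70.0},
    {"dx":45.6,"dy":-42.1,"twist":-76.4},
  ],
  fingers=0,
  force=10,
)

```text
invalid input at $.increments[1]: expected keys dx, dy, dz, twist
```

apply_moves(
  increments=[
    {"dx":3.8,"dy":-3.5,"dz":0,"twist":-6.4},
    {"dx":7.6,"dy":-7.0,"dz":0,"twist":-12.7},
    {"dx":11.4,"dy":-10.5,"dz":0,"twist":-19.1},
    {"dx":15.2,"dy":-14.0,"dz":0,"twist":-25.5},
    {"dx":19.0,"dy":-17.5,"dz":0,"twist":-31.8},
    {"dx":22.8,"dy":-21.0,"dz":0,"twist":-38.2},
    {"dx":26.6,"dy":-24.6,"dz":0,"twist":-44.6},
    {"dx":30.4,"dy":-28.1,"dz":0,"twist":-50.9},
    {"dx":34.2,"dy":-31.6,"dz":0,"twist":-57.3},
    {"dx":38.0,"dy":-35.1,"dz":0,"twist":-63.7},
    {"dx":41.8,"dy":-38.6,"dz":0,"twist":-70.0},
    {"dx":45.6,"dy":-42.1,"dz":0,"twist":-76.4},
  ],
  fingers=0,
  force=10,
)

```text
t: 1.3
ee_pos: [0.4981, -0.1789, 0.2328]
orientation: [0.705, 0.709, -0.0, 0.0]
ft_force: [0.1, -1.4, 0.6]
finger_gap: 0.007
grip_force: 0.0
```

apply_moves(
  increments=[
    {"dx":0,"dy":0,"dz":2,"twist":0},
    {"dx":0,"dy":0,"dz":4,"twist":0},
    {"dx":0,"dy":0,"dz":4,"twist":0},
    {"dx":0,"dy":0,"dz":4,"twist":0},
    {"dx":0,"dy":0,"dz":4,"twist":0},
  ],
)

```text
t: 1.8
ee_pos: [0.4978, -0.1814, 0.1937]
orientation: [0.707, 0.707, 0.0, 0.0]
ft_force: [0.2, -0.0, 0.2]
finger_gap: 0.008
grip_force: 0.0
```

```bash
python3 - <<'E'
from h import *
c=cam('wrist','w1.png');s=r.read_state();print(s['ee_pos'],s['ft_force'],s['finger_gap'],s['qpos'])
R=np.array(c['rvec'],float);t=np.array(c['tvec'],float)
for d in [[.527,.0662],[.4883,.016],[.4717,-.0445],[.4785,-.1074],[.5085,-.1627]]:
    print(cv2.projectPoints(np.array([[*d,.072]]),R,t,c['mtx'],None)[0].ravel().round(1))
E
```

```text
[ 0.49779966 -0.18140907  0.19374796] [1.08055083 0.79172057 0.42634884] 0.004824361540979269 [-3.93460364e-01  1.65646920e-01  2.09814971e+00  1.31209264e-05
  8.76443012e-01 -3.93274246e-01]
[ 323.9 -125.6]
[270. -41.]
[250.3  48.1]
[260.4 128.7]
[294.3 191.1]
```

View pics/w1.png

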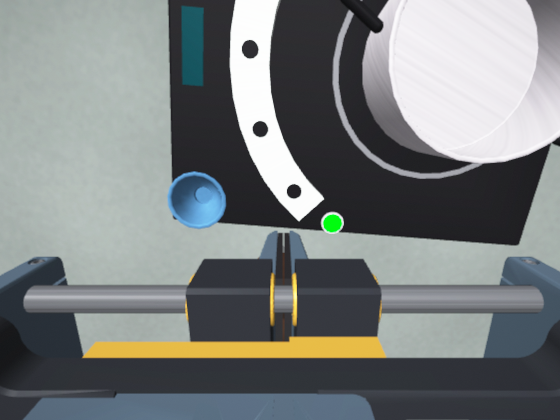

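The wrist view shows dots 3 to 5 at (250,48), (260,129) and (294,191), exactly where my positions project. The green lamp is at (332,223). Next I go just above dot5.

apply_moves(
  increments=[
    {"dx":1.0,"dy":0.6,"dz":2,"twist":0},
    {"dx":1.9,"dy":1.1,"dz":4,"twist":0},
    {"dx":1.9,"dy":1.1,"dz":6,"twist":0},
    {"dx":1.9,"dy":1.1,"dz":8,"twist":0},
    {"dx":1.9,"dy":1.1,"dz":9,"twist":0},
    {"dx":1.9,"dy":1.1,"dz":9.6,"twist":0},
    {"dx":1.9,"dy":1.1,"dz":9.6,"twist":0},
    {"dx":1.9,"dy":1.1,"dz":9.6,"twist":0},
  ],
)

```text
t: 2.65
ee_pos: [0.5089, -0.1622, 0.0975]
orientation: [0.707, 0.707, 0.0, 0.0]
ft_force: [0.1, -0.5, -0.6]
finger_gap: 0.008
grip_force: 0.0
```

```bash
python3 - <<'E'
from h import *
c=cam('wrist','w2.png');s=r.read_state();print(s['ee_pos'],s['ft_force'])
E
```

```text
[ 0.50894076 -0.16215447  0.0976152 ] [0.0391007  0.0822072  0.21421682]
```

View pics/w2.png

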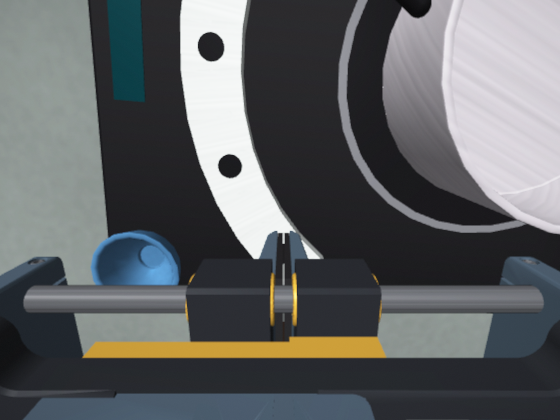

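The fingers now cover dot5 on the arc's end at about (285,240). I lower gently.

apply_moves(
  increments=[
    {"dx":0,"dy":0,"dz":0.3,"twist":0},
    {"dx":0,"dy":0,"dz":0.6,"twist":0},
    {"dx":0,"dy":0,"dz":0.7,"twist":0},
    {"dx":0,"dy":0,"dz":0.8,"twist":0},
    {"dx":0,"dy":0,"dz":0.9,"twist":0},
    {"dx":0,"dy":0,"dz":0.9,"twist":0},
    {"dx":0,"dy":0,"dz":0.9,"twist":0},
  ],
)

```text
t: 3.4
ee_pos: [0.5085, -0.162, 0.0878]
orientation: [0.707, 0.707, 0.0, 0.0]
ft_force: [-1.3, -0.1, 3.4]
finger_gap: 0.004
grip_force: 1.3
```

```bash
python3 - <<'E'
from h import *
F=[]
for i in range(8):
    r.read_camera('top');s=r.read_state();F.append(s['ft_force'])
print(s['t'],s['ee_pos'],np.mean(F,0),np.std(F,0))
E
```

```text
3.8 [ 0.50850375 -0.16194752  0.08779403] [ 0.93862257 -0.90662234  2.72424032] [0.46522114 0.24935509 0.53940792]
```

```bash
python3 - <<'E'
from h import *
C=np.array([.6363,-.0582]);a=np.radians(-4.77);x=np.array([np.cos(a),np.sin(a)]);y=np.array([-x[1],x[0]])
P=lambda d:C+.165*(-np.cos(np.radians(d))*x+np.sin(np.radians(d))*y)
print(P(-44),P(0),P(44))
for s in (-44,0):
    o=[.5085,-.162] if s==-44 else P(0)
    print([tuple(((P(s+44*k/11)-o)*100).round(2)[::-1]) for k in range(1,12)])
E
```

```text
[ 0.50848878 -0.16255177] [ 0.47187147 -0.04447925] [0.52755125 0.06589154]
[(np.float64(0.86), np.float64(-0.7)), (np.float64(1.83), np.float64(-1.33)), (np.float64(2.83), np.float64(-1.89)), (np.float64(3.87), np.float64(-2.38)), (np.float64(4.95), np.float64(-2.8)), (np.float64(6.05), np.float64(-3.14)), (np.float64(7.17), np.float64(-3.4)), (np.float64(8.3), np.float64(-3.59)), (np.float64(9.45), np.float64(-3.69)), (np.float64(10.6), np.float64(-3.72)), (np.float64(11.75), np.float64(-3.66))]
[(np.float64(1.14), np.float64(0.14)), (np.float64(2.28), np.float64(0.35)), (np.float64(3.39), np.float64(0.64)), (np.float64(4.48), np.float64(1.02)), (np.float64(5.54), np.float64(1.46)), (np.float64(6.57), np.float64(1.98)), (np.float64(7.56), np.float64(2.57)), (np.float64(8.5), np.float64(3.23)), (np.float64(9.4), np.float64(3.95)), (np.float64(10.25), np.float64(4.73)), (np.float64(11.04), np.float64(5.57))]
```

apply_moves(
  increments=[
    {"dx":0.86,"dy":-0.7,"dz":0.05,"twist":0},
    {"dx":1.83,"dy":-1.33,"dz":0.05,"twist":0},
    {"dx":2.83,"dy":-1.89,"dz":0.05,"twist":0},
    {"dx":3.87,"dy":-2.38,"dz":0.05,"twist":0},
    {"dx":4.95,"dy":-2.8,"dz":0.05,"twist":0},
    {"dx":6.05,"dy":-3.14,"dz":0.05,"twist":0},
    {"dx":7.17,"dy":-3.4,"dz":0.05,"twist":0},
    {"dx":8.3,"dy":-3.59,"dz":0.05,"twist":0},
    {"dx":9.45,"dy":-3.69,"dz":0.05,"twist":0},
    {"dx":10.6,"dy":-3.72,"dz":0.05,"twist":0},
    {"dx":11.75,"dy":-3.66,"dz":0.05,"twist":0},
    {"dx":11.75,"dy":-3.66,"dz":0.05,"twist":0},
  ],
)

```text
t: 5.0
ee_pos: [0.4717, -0.0431, 0.0872]
orientation: [0.707, 0.708, 0.0, -0.0]
ft_force: [-0.5, 2.1, 3.3]
finger_gap: 0.009
grip_force: 1.5
```

apply_moves(
  increments=[
    {"dx":1.04,"dy":0.14,"dz":0,"twist":0},
    {"dx":2.18,"dy":0.35,"dz":0,"twist":0},
    {"dx":3.29,"dy":0.64,"dz":0,"twist":0},
    {"dx":4.38,"dy":1.02,"dz":0,"twist":0},
    {"dx":5.44,"dy":1.46,"dz":0,"twist":0},
    {"dx":6.47,"dy":1.98,"dz":0,"twist":0},
    {"dx":7.46,"dy":2.57,"dz":0,"twist":0},
    {"dx":8.4,"dy":3.23,"dz":0,"twist":0},
    {"dx":9.3,"dy":3.95,"dz":0,"twist":0},
    {"dx":10.15,"dy":4.73,"dz":0,"twist":0},
    {"dx":10.94,"dy":5.57,"dz":0,"twist":0},
    {"dx":10.94,"dy":5.57,"dz":0,"twist":0},
  ],
)

```text
t: 6.2
ee_pos: [0.529, 0.066, 0.0875]
orientation: [0.707, 0.707, 0.001, 0.0]
ft_force: [0.8, 1.0, 4.0]
finger_gap: 0.006
grip_force: 1.4
```

```bash
python3 - <<'E'
from h import *
F=[]
for i in range(6):
    c=cam('top','t2.png');s=r.read_state();F.append(s['ft_force'])
print(s['t'],s['ee_pos'],np.mean(F,0))
E
```

```text
6.5 [0.52742047 0.06480479 0.0873471 ] [1.49700098 1.1422548  2.72656261]
```

View pics/t2.png

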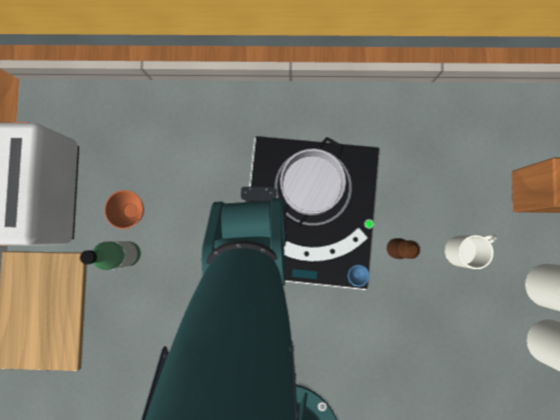

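The arm is over dot1, about 1 mm off centre, pressing at about 2.7 N. The pan (315,182), dish (359,275) and mill (402,249) haven't moved.

```bash
python3 -c "
from workcell import r
print(r.hand_in())"
```

```text
the job is handed in; nothing more can be done
None
```

I ran the closed fingertips from dot5 (green lamp) over every dot to dot1 (red lamp) and handed the job in at 6.5 s with them still resting there at about 2.7 N; contact was held at each stop I measured, and the pan, dish and mill look unmoved.

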